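Zero the clamp gauge, pump the trigger clamp onto a glued block and hold

ROBOT

A 6-joint arm with a two-finger parallel gripper is mounted at the origin on the work surface. World frame = base frame: x ahead of the robot, y to its left, z up, the work surface at z = 0. Lengths are in mm, angles in rad, forces in N, time in s.
With the tool pointing down it reaches from about 275 to 875 mm from the base axis. Payload 12.5 kg.
Tool frame: the origin (TCP) lies midway between the tips of the shut fingers; the grasp point (between the pads) lies 19 mm behind it; z points along the fingers, y is the line along which they close (so a half turn about z gives the same grasp; the last joint's range is limited). The gripper opens to 85 mm and grips with 20 to 120 N. Pads are 22 mm wide; open, the fingers measure 114 mm over their backs; the gripper's body (76 mm by 85 mm) begins 54 mm behind the grasp point. The pads swing forward as they close: fully open they stand 13 mm farther back than shut.
Start: joints at [1.159, 0.351, 1.652, -0, 1.139, -0.085], TCP at [176.526, 520.887, 231.29] pointing down, gripper open.
Joint ranges: [-2.75, 2.75], [-0.79, 2.1], [0.01, 2.65], [-1.57, 4.71], [0.07, 3.14], [-2.87, 2.87]. Speed limits (rad/s): [2.22, 2.22, 2.79, 3.14, 3.14, 3.14].

INTERFACE

Orientations are given as a 3x3 rotation matrix whose columns are the frame's x, y, z axes.
In Python, from workcell import robot, status, eyes, job gives the robot as it stands. Calls block until the motion is done:
- robot.reach(position, orientation): joint-space move of the TCP to a pose.
- robot.line_to(position, rot=None, velocity=150): straight line of the TCP; rot=None keeps the orientation; velocity is the mean speed in mm/s.
- robot.move_j(angles): joint-space move.
- robot.gripper_to(opening, newtons=None): finger opening in mm; newtons is the grip in N (None keeps the last); returns when the fingers have stopped.
- robot.hold(seconds).
- robot.ik(position, orientation): joint angles nearest the present ones, or None.
- status.read_state(): the state.
- eyes.get_image(name): name is "side" or "top" or "wrist"; returns a dict with "pixels" (420x560x3 uint8, red, green, blue), "intrinsics" (3x3 intrinsics, pixels), "distortion" ([k1, k2, p1, p2, k3] as OpenCV has them; the pictures are not rectified), "eye" and "rotation" of the camera in the world; the wrist camera has in their place "hand_eye" (4x4, takes a point from camera to tool coordinates, whose origin is the TCP and whose axes are the flange's). Camera axes: x right, y down, z forward; pixel columns grow to the right and rows downward; lengths in mm; the calibration is good to about 2 mm. A picture is of the moment at which its call begins: read the wrist's pose just before it. There is no depth.
A pose or a line that the arm cannot do raises robot.MotionError and nothing moves.
- job.close_job(): hands the job in, once; it reports no verdict.
The state is a dict: "time_s": time; "joint_pos": joint angles; "dq": joint speeds; "joint_torque": joint torques, N m; "ee_pos": TCP position; "tool_rot": TCP orientation; "wrist_force": force on the tool from outside, world axes, zero at the start; "wrist_torque": the same for the moment, N m; "gripper_width": finger opening in mm.
Only numpy, scipy, OpenCV 4.12 (cv2) and the standard library are available. Lean on these libraries where they do the work, as an engineer would, in place of code of your own. Each camera call takes 0.05 s, during which the arm holds its last target. There are 200 camera calls.

TASK

On the kitchen island a freshly glued cherry block waits in a trigger clamp. First take the stylus from its stand, press the recessed zero button of the clamp's readout fully with its tip while the clamp is still open, and put the stylus back down into its stand; then pump the clamp's trigger until the jaw pad pushes the block against the fixed stop, and finish while still holding the trigger squeezed so that the spring pad is pushed in about halfway (never all the way: that crushes the glue joint). Move the jaw only with the trigger, keep your hand off the block, and do not disturb the other things on the counter.

Things in the scene. Friction and masses are not known exactly. Their poses are not given: they have to be found in the camera images.
- clamp: Trigger clamp screwed to the counter, base 375 x 90 x 12 mm. Origin on the counter under the trigger's pivot; x along the bar from trigger to fixed stop, z up. Grey fixed handle upright at x -29 to -19 mm, 26 mm wide, top at z 185 mm; the trigger stands in front of it, pivot at z 95 mm between grey cheeks up to z 117 mm. The bar (z 28 to 44 mm) sticks out behind to x -140 mm.
- handle_back (a point): Middle of the fixed handle's back face (the side away from the trigger), at z 165 mm.
- trigger_grip (a point): Point on the trigger's front face (away from the handle), 70 mm above its pivot, z 165 mm; moves with it. Black blade 8 mm thick, 24 mm wide, top at z 184 mm. Handle back to trigger front measures 44 mm here released, 22 mm fully squeezed. Squeeze from above, one finger behind the handle and one before the trigger, or push the trigger towards the handle (clamp -x).
- trigger (a joint): Angle, 0 released to 0.32 rad fully squeezed. A spring returns it (3 to 5 N at the grip point). Squeezing moves the jaw about 54 mm per rad by a pawl on teeth of 6 mm pitch: 17 mm a full stroke, less up to 6 mm until a tooth is caught. On the return the bar stays by friction (4 N) only: a pad loaded above 4 N pushes it back when the trigger is let go, so the trigger must be held.
- jaw (a joint): How far the bar and jaw have moved towards the stop (m), 0 to 0.105.
- pad (a joint): How far the sprung rubber jaw pad is pushed back towards the black jaw plate (m): 0 free, 0.020 bottomed. Spring 0.7 N per mm. Two steel pins show in the gap between pad and jaw plate, 20 mm when free.
- pad_face (a point): Centre of the pad's front face (46 x 36 mm), the face that meets the block; moves with jaw and pad.
- stop_face (a point): Centre of the fixed stop's face, at clamp x 205 mm. Pad face to stop face is 40 mm when the block is gripped.
- block: Glued cherry block of two layers, 40 mm along the clamp's bar x 50 x 45 mm high, loose on the clamp base between pad and stop; origin at the centre of its underside, x along the bar.
- zero_top (a point): Centre of the top of the white zero button, 10 mm across, at z 36 mm, 4 mm below the top face (z 40 mm) of the grey readout box (56 x 50 x 28 mm), in a round well 12 mm across; moves down with the button.
- zero (a joint): How far the zero button is pressed down (m): 0 free, 0.004 full; springs back, 4 N fully down.
- stylus: Aluminium stylus 120 mm long, 50 g, origin at its tip, z up along its length. Tip 5 mm across for 12 mm, widening to a shaft 12 mm across at 18 mm; a collar 22 mm across and 6 mm thick from 40 to 46 mm; above it a plain 12 mm grip shaft up to 120 mm. Stands upright in the stand, hanging by its collar, tip 10 mm above the counter.
- stand: Fixed cherry block 60 x 60 x 50 mm for the stylus, origin at the centre of its underside.
- stand_hole0 (a point): Centre of the mouth of the stand's upright hole, on its top face (z 50 mm); 15 mm across, 46 mm deep.
- mug: White mug, 80 mm across, 90 mm high, leave alone; origin at centre of its underside.
- glue: White glue bottle, 44 mm across, 120 mm high, leave alone; origin at centre of its underside.
- tape: Grey tape measure, 62 x 36 x 60 mm, leave alone; origin at centre of its underside.
- offcut: Cherry offcut, 90 x 45 x 18 mm, leave alone; origin at centre of its underside.
- driver: Screwdriver with wooden handle lying down, leave alone.
- knob: Dark cabinet knob, 34 mm across, 31 mm high, leave alone; origin at centre of its underside.
- jar: Small glass jar, 44 mm across, 50 mm high, leave alone; origin at centre of its underside.
There are look-alikes about, which are no part of the job. Leave any green look-alike of the stand alone.

How it is judged (in metres and radians):
On the way, in this order (a step that is already met when the one before it is completed fails the run):
1. the zero button is pressed fully by the held stylus while the pad is free of the block (value of joint zero above 0.0028 m and contact force between stylus and zero above 0.5 N and contact force between the fingers and stylus above 1 N and contact force between pad and block below 0.3 N), for 0.1 s.
2. the stylus is back down in its stand and let go, the jaw still free of the block (horizontal distance between stylus and stand_hole0 below 0.006 m and height (world z) of stylus below 0.014 m and angle between stylus's own z axis and vertical below 0.12 rad and contact force between the fingers and stylus below 0.1 N and contact force between pad and block below 0.3 N), for 0.2 s.
3. the trigger has brought the pad onto the block (contact force between pad and block above 1 N and contact force between the fingers and trigger above 1 N), for 0.1 s.
At the end, for the whole second after the job is handed in: The robot still holds the trigger squeezed (over 1.5 N on it); the pad is pushed in 6.5 to 14.5 mm of its 20 mm and presses the block with over 3 N against the fixed stop (within 2.5 mm); the stylus stands in its stand, fully down, upright and released; the zero button is up (value of joint pad between 0.0065 and 0.0145 m and contact force between pad and block above 3 N and contact force between block and clamp above 3 N and x of block in the frame of stop_face above -0.0225 m and contact force between the fingers and trigger above 1.5 N and horizontal distance between stylus and stand_hole0 below 0.006 m and height (world z) of stylus below 0.014 m and angle between stylus's own z axis and vertical below 0.12 rad and contact force between the fingers and stylus below 0.1 N and value of joint zero below 0.001 m); the arm keeps its last pose, push and grip.
It fails at once if the pad is pushed in all the way (over 18.5 mm): the glue joint is crushed (value of joint pad above 0.0185 m).
It fails at once if the zero button is pressed by the robot itself (contact force between any of the fingers, the arm and zero above 0.5 N).
It fails at once if the robot, or the stylus, pushes the jaw, bar, pad or block (contact force between any of the fingers, the arm, stylus and jaw above 2 N or contact force between any of the fingers, the arm, stylus and pad above 2 N or contact force between any of the fingers, the arm, stylus and block above 2 N).
It fails at once if another thing on the counter is disturbed (moved over 25 mm) (distance of any of mug, glue, tape, offcut, driver, knob, jar from where it was at the start of the episode above 0.025 m).
It also fails if it takes over 67 s, if anything falls off the work surface, if the arm or the gripper's body presses on something with over 40 N, if the wrist force passes 120 N, or if a joint passes its speed limit or range.

## Working session

There is one attempt and no reset: what is moved stays moved. The work goes in short steps, each a Python script; the robot and the scene stay as the last script left them, time stands still between calls to the robot, and variables do not carry over. Pictures are saved under pics/ and viewed, on a budget of 10 in all, crops included, one or two more only if the job needs it, and the job is handed in when it is done.

```bash
mkdir -p pics; ls
cat > h.py <<'E'
import numpy as np, cv2
from workcell import robot, status, eyes, job
def snap(name, fn):
    s=status.read_state(); im=eyes.get_image(name)
    cv2.imwrite('pics/'+fn+'.png', im['pixels'][:,:,::-1])
    K=np.array(im['intrinsics'],float); D=np.array(im['distortion'],float)
    if name=='wrist':
        H=np.array(im['hand_eye'],float); R0=np.array(s['tool_rot']); 
        R=R0@H[:3,:3]; e=R0@H[:3,3]+np.array(s['ee_pos'])
    else: R=np.array(im['rotation'],float); e=np.array(im['eye'],float)
    np.savez('pics/'+fn+'.npz',K=K,D=D,R=R,e=e)
    return im['pixels']
def ray(fn,uv):
    c=np.load('pics/'+fn+'.npz'); p=cv2.undistortPoints(np.array([[uv]],float),c['K'],c['D'])[0,0]
    return c['e'], c['R']@np.array([p[0],p[1],1.])
def atz(fn,uv,z):
    e,d=ray(fn,uv); return e+d*(z-e[2])/d[2]
def proj(fn,P):
    c=np.load('pics/'+fn+'.npz'); Rt=c['R'].T
    return cv2.projectPoints(np.array(P,float).reshape(-1,1,3),cv2.Rodrigues(Rt)[0],-Rt@c['e'],c['K'],c['D'])[0][:,0]
E
python3 - <<'E'
from h import *
s=status.read_state(); print(s['time_s'],np.round(s['tool_rot'],3),s['wrist_force'])
for n in('top','side'):
    snap(n,n+'0'); c=np.load(f'pics/{n}0.npz'); print(c['e'],c['R'].round(2))
a=cv2.imread('pics/top0.png')
cv2.imwrite('pics/top0x.png',cv2.resize(a,(800,600),interpolation=cv2.INTER_CUBIC))
E
```

```text
pics
0.0 [[-0.947  0.321 -0.   ]
 [ 0.321  0.947 -0.001]
 [ 0.    -0.001 -1.   ]] [ 0.05170985  0.16646957 -0.09028245]
[ 451.40272905  -51.91982038 1186.08194132] [[-0.01 -0.99  0.1 ]
 [-1.    0.01  0.03]
 [-0.03 -0.1  -0.99]]
[ 279.32361746 -766.43321805  739.8468392 ] [[ 0.95 -0.18  0.26]
 [-0.32 -0.6   0.74]
 [ 0.02 -0.78 -0.63]]
```

View pics/top0x.png

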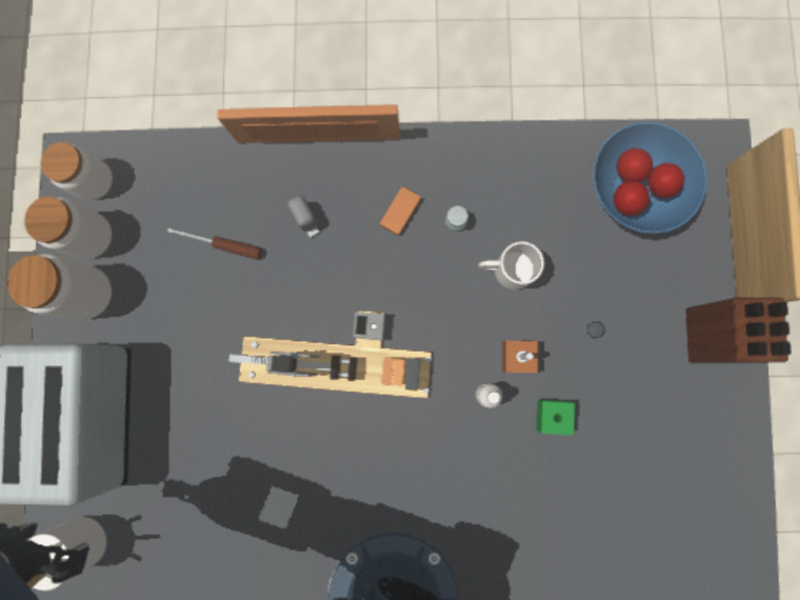

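View pics/side0.png

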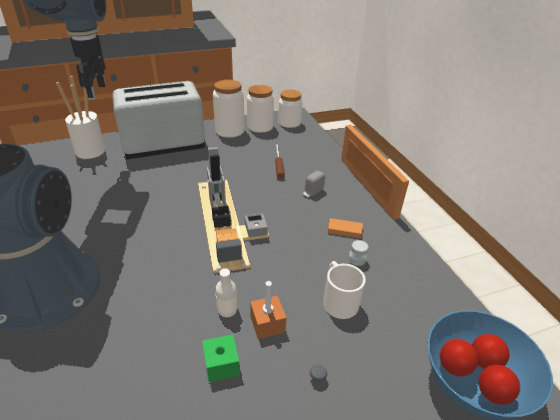

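Run:
```python
from h import *
k=560/800
f=lambda u,z:atz('top0',(u[0]*k,u[1]*k),z).round(0)
for n,u,z in [('b1',(246,337),12),('b2',(240,382),12),('b3',(428,397),12),('b4',(432,350),12),('zero',(375,326),36),('box',(370,326),40),
 ('stand',(522,356),50),('stytop',(524,356),130),('glue',(494,397),120),('mug',(520,264),90),('green',(557,418),50)]: print(n,f(u,z))
for n,u,z in [('stytop',(268,283),130),('stand',(268,314),50),('zero',(261,219),36),('trigtop',(215,150),184),('glue',(225,272),120)]: print('side',n,atz('side0',u,z).round(0))
```

```text
b1 [504. 289.  12.]
b2 [415. 300.  12.]
b3 [383. -71.  12.]
b4 [475. -80.  12.]
zero [522.  30.  36.]
box [522.  39.  40.]
stand [ 461. -250.   50.]
stytop [ 460. -239.  130.]
glue [ 388. -186.  120.]
mug [ 631. -244.   90.]
green [ 344. -312.   50.]
side stytop [ 461. -248.  130.]
side stand [ 459. -260.   50.]
side zero [543.  52.  36.]
side trigtop [458. 187. 184.]
side glue [ 391. -186.  120.]
```

```bash
cat >> h.py <<'E'
def down(yaw):  # tool z down, tool y axis at angle yaw in world xy
    y=np.array([np.cos(yaw),np.sin(yaw),0]); z=np.array([0,0,-1.]); return np.stack([np.cross(y,z),y,z],1)
E
python3 - <<'E'
from h import *
im=eyes.get_image('wrist'); H=np.array(im['hand_eye']); print(H.round(2), np.round(im['intrinsics'],0))
for d in (0,45,90,135,180,-45,-90,-135):
    R=down(np.radians(d))
    for n,P,T in (('stand',(460,-248,50),(430,-200,300)),('zero',(522,35,36),(490,35,280)),('trig',(455,170,165),(455,100,300))):
        P=np.array(P,float)
        # place the camera's optical axis on P at z such that tcp z =300
        T=np.array([P[0],P[1],290.]); Rc=R@H[:3,:3]; a=Rc[:,2]
        c=T+R@H[:3,3]; hit=c+a*(P[2]-c[2])/a[2]; T[:2]-=(hit-P)[:2]
        q=robot.ik(T,R); print(d,n,T.round(0), None if q is None else np.round(q,2))
E
```

```text
[[ 0.0000e+00 -9.5000e-01 -3.0000e-01  7.6690e+01]
 [ 1.0000e+00  0.0000e+00  0.0000e+00  5.0000e-02]
 [-0.0000e+00 -3.0000e-01  9.5000e-01 -1.4292e+02]
 [ 0.0000e+00  0.0000e+00  0.0000e+00  1.0000e+00]] [[332.   0. 282.]
 [  0. 332. 214.]
 [  0.   0.   1.]]
0 stand [ 460. -205.  290.] [-0.51  0.21  1.69 -0.    1.24 -0.51]
0 zero [522.  82. 290.] [ 0.07  0.25  1.63 -0.    1.25  0.07]
0 trig [455. 177. 290.] [ 0.28  0.18  1.73 -0.    1.23  0.28]
45 stand [ 430. -218.  290.] [-0.57  0.17  1.74 -0.    1.23 -1.35]
45 zero [489.  68. 290.] [ 0.04  0.19  1.72 -0.    1.24 -0.74]
45 trig [450. 175. 290.] [ 0.27  0.17  1.74 -0.    1.23 -0.51]
90 stand [ 417. -248.  290.] [-0.63  0.17  1.74 -0.    1.23 -2.2 ]
90 zero [475.  35. 290.] [-0.03  0.16  1.76 -0.    1.23 -1.6 ]
90 trig [448. 170. 290.] [ 0.26  0.16  1.75 -0.    1.23 -1.31]
135 stand [ 430. -278.  290.] None
135 zero [489.   2. 290.] [-0.09  0.18  1.73 -0.    1.23 -2.45]
135 trig [450. 165. 290.] [ 0.25  0.16  1.75 -0.    1.23 -2.1 ]
180 stand [ 460. -291.  290.] [-0.65  0.29  1.59 -0.    1.26  2.49]
180 zero [522. -12. 290.] None
180 trig [455. 163. 290.] None
-45 stand [ 490. -218.  290.] [-0.51  0.27  1.61 -0.    1.26  0.28]
-45 zero [555.  68. 290.] [ 0.04  0.31  1.55 -0.    1.27  0.82]
-45 trig [460. 175. 290.] [ 0.27  0.18  1.72 -0.    1.23  1.05]
-90 stand [ 503. -248.  290.] [-0.54  0.32  1.55 -0.    1.27  1.03]
-90 zero [569.  35. 290.] [-0.02  0.33  1.53 -0.    1.28  1.55]
-90 trig [462. 170. 290.] [ 0.26  0.19  1.72 -0.    1.23  1.83]
-135 stand [ 490. -278.  290.] [-0.6   0.32  1.54 -0.    1.28  1.76]
-135 zero [555.   2. 290.] [-0.08  0.31  1.56 -0.    1.27  2.28]
-135 trig [460. 165. 290.] [ 0.25  0.18  1.73 -0.    1.23  2.61]
```

Run:
```python
from h import *
R=down(0)
robot.reach([522,82,290],R); snap('wrist','w1')
robot.reach([460,-195,290],R); snap('wrist','w2')
print(status.read_state()['time_s'])
a=cv2.imread('pics/w1.png');b=cv2.imread('pics/w2.png')
def crop(fn,im,P):
    u=proj(fn,P)[0].astype(int); print(fn,u)
    x=np.clip(u[0]-100,0,360);y=np.clip(u[1]-150,0,120); print('origin',x,y)
    return cv2.resize(im[y:y+300,x:x+200],None,fx=2,fy=2,interpolation=cv2.INTER_CUBIC)
cv2.imwrite('pics/w12.png',np.hstack([crop('w1',a,(522,35,36)),crop('w2',b,(460,-248,80))]))
```

```text
3.375
w1 [282 214]
origin 182 64
w2 [282 230]
origin 182 80
```

View pics/w12.png

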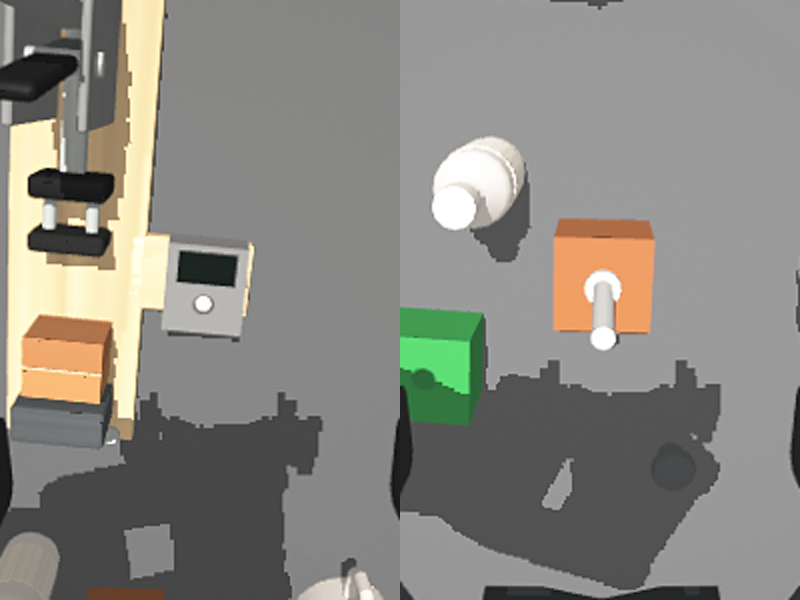

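Run:
```python
from h import *
g=lambda fn,o,u,z:atz(fn,(o[0]+u[0]/2,o[1]+u[1]/2),z).round(1)
o1=(182,64);o2=(182,80)
print('zero',g('w1',o1,(203,303),36))
bx=[(167,235),(251,241),(240,337),(163,332)]; print('box',[g('w1',o1,u,40) for u in bx])
print('boxc',np.mean([g('w1',o1,u,40) for u in bx],0))
print('stytop',g('w2',o2,(203,339),130)); print('collar',g('w2',o2,(202,288),56))
st=[(155,238),(254,237),(250,332),(157,332)]; c=[g('w2',o2,u,50) for u in st];print('stand',c,np.mean(c,0))
for n,u,z in [('glue cap',(55,207),120),]: print(n,g('w2',o2,u,z))
for n,u,z in [('padR',(110,253),28),('block',(67,400),45)]: print(n,g('w1',o1,u,z))
```

```text
zero [522.8  33.3  36. ]
box [array([501. ,  77.5,  40. ]), array([551.6,  73.9,  40. ]), array([546.2,  12.1,  40. ]), array([497.7,  15.4,  40. ])]
boxc [524.125  44.725  40.   ]
stytop [ 461.1 -249.1  130. ]
collar [ 460.7 -248.    56. ]
stand [array([ 432.6, -218.6,   50. ]), array([ 491.7, -217.9,   50. ]), array([ 490.7, -279. ,   50. ]), array([ 432.7, -279.1,   50. ])] [ 461.925 -248.65    50.   ]
glue cap [ 389.6 -184.7  120. ]
padR [464.5  63.5  28. ]
block [435.2 -29.7  45. ]
```

Run:
```python
from h import *
R=down(0); S=(461.2,-248.8)
robot.gripper_to(45,40)
robot.reach([*S,190],R); robot.line_to([*S,86]); 
s=status.read_state(); f0=np.array(s['wrist_force']); print(s['ee_pos'],f0)
robot.gripper_to(0,40); s=status.read_state(); print(s['gripper_width'],s['ee_pos'],np.array(s['wrist_force'])-f0)
robot.line_to([*S,186],velocity=100); s=status.read_state(); print(s['wrist_force'],s['gripper_width'],s['time_s'])
robot.reach([522.8,33.3,150],R); s=status.read_state(); print(s['ee_pos'],s['wrist_force'],s['time_s'])
snap('wrist','w3'); snap('side','s3')
a=cv2.imread('pics/w3.png'); b=cv2.imread('pics/s3.png')
u=proj('s3',[522,33,80])[0].astype(int); print(u)
b=b[u[1]-60:u[1]+60,u[0]-60:u[0]+60]; b=cv2.resize(b,(420,420),interpolation=cv2.INTER_CUBIC)
cv2.imwrite('pics/ws3.png',np.hstack([a[:, 100:480],b]))
print(proj('w3',[[522.8,33.3,36],[522.8,33.3,76]]), proj('s3',[[522.8,33.3,36],[522.8,33.3,76]]))
```

```text
[ 461.93809634 -249.0337657    87.24642854] [0.88352007 0.36140226 0.52425409]
10.71786890061983 [ 461.52491326 -249.04413693   86.79537532] [-2.81978047  0.54158977  5.45247181]
[-0.06630059 -0.51226272 -0.34550447] 10.602738603264179 6.7667
[522.95421115  32.44746728 150.07371675] [-0.25519331 -0.9184518   0.61505286] 7.8833
[255 211]
[[282.7571266  208.43553343]
 [282.81110196 224.74944793]] [[255.89068945 224.64763742]
 [255.87529902 212.64061985]]
```

View pics/ws3.png

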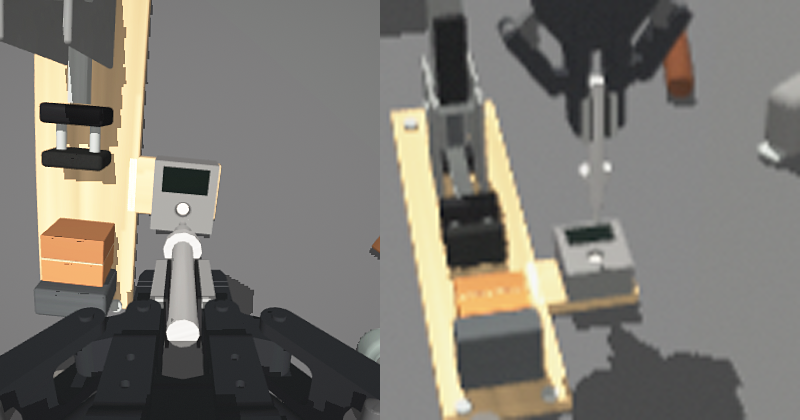

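Run:
```python
from h import *
T=np.array([522.9,33.3,0])
robot.line_to(T+[0,0,120],velocity=80); robot.hold(0.2); s=status.read_state(); f0=np.array(s['wrist_force']); print(s['ee_pos'],f0)
for z in (115,113,111.5,110.5,109.5,108.8,108.2,107.6,107):
    robot.line_to(T+[0,0,z],velocity=30); robot.hold(0.1); s=status.read_state(); f=np.array(s['wrist_force'])-f0
    print(z,s['ee_pos'].round(1) if hasattr(s['ee_pos'],'round') else s['ee_pos'],f.round(1))
    if f[2]>9: break
robot.hold(0.2); print(status.read_state()['time_s'],status.read_state()['gripper_width'])
snap('side','s4')
```

```text
[523.15077321  33.30805208 120.44617261] [-0.50687441 -0.03098035  0.42419949]
115 [522.9  33.3 115. ] [ 0.9 -0.1 -0.7]
113 [522.9  33.3 113. ] [ 0.6 -0.6 -1.2]
111.5 [523.   33.3 111.6] [ 0.7 -0.7  0.9]
110.5 [523.   33.3 110.6] [ 0.5 -0.   1. ]
109.5 [522.9  33.3 109.5] [ 0.  -0.4  2.6]
108.8 [523.   33.3 108.8] [0.6 0.2 2.6]
108.2 [523.1  33.3 108.5] [ 0.2 -0.1  6.8]
107.6 [523.2  33.3 108.3] [-1.5 -0.1 10.6]
11.775 10.914751668530752
```

Run:
```python
from h import *
R=down(0); S=(461.5,-249.0)
robot.line_to([522.9,33.3,150],velocity=120)
robot.reach([*S,186],R); robot.hold(0.2); f0=np.array(status.read_state()['wrist_force'])
for z in (140,115,100,92,88.5,87.3):
    robot.line_to([*S,z],velocity=90); s=status.read_state(); f=np.array(s['wrist_force'])-f0; print(z,np.round(s['ee_pos'],1),f.round(1))
    if np.abs(f).max()>12: break
else:
    robot.gripper_to(45,40); robot.hold(0.2); s=status.read_state(); print(np.round(s['ee_pos'],1),s['time_s'])
    robot.line_to([*S,210]); 
    snap('wrist','w5'); snap('side','s5')
    print('pred collar',proj('w5',[[461.2,-248.8,56],[461.2,-248.8,130]]),proj('s5',[[461.2,-248.8,56],[461.2,-248.8,130]]))
    u=proj('s5',[461,-249,80])[0].astype(int)
    b=cv2.imread('pics/s5.png')[u[1]-60:u[1]+60,u[0]-60:u[0]+60]; c=cv2.imread('pics/s4.png'); v=proj('s4',[523,33,60])[0].astype(int)
    c=cv2.imread('pics/s4.png')[v[1]-90:v[1]+30,v[0]-90:v[0]+30]
    print('trig crop origin',v-90)
    w=cv2.imread('pics/w5.png')[100:400,182:382]
    cv2.imwrite('pics/m5.png',np.hstack([cv2.resize(b,(300,300)),w,cv2.resize(c,(300,300),interpolation=cv2.INTER_CUBIC)]))
```

```text
140 [ 461.7 -249.1  140.3] [0.4 0.8 1.3]
115 [ 461.6 -249.1  115.2] [-0.5  0.9  0.8]
100 [ 461.4 -249.   100. ] [-0.4  0.4  0.4]
92 [ 461.4 -248.9   91.9] [-0.2  0.9  1.3]
88.5 [ 461.5 -249.    88.5] [-0.4  2.   0.2]
87.3 [ 461.5 -249.    87.3] [-0.4  0.6  0.4]
[ 461.5 -249.    87.3] 16.4167
pred collar [[283.19843327 197.55230398]
 [283.2870344  223.6968143 ]] [[267.3681133  307.57999352]
 [267.98355257 283.20466334]]
trig crop origin [165 127]
```

View pics/m5.png

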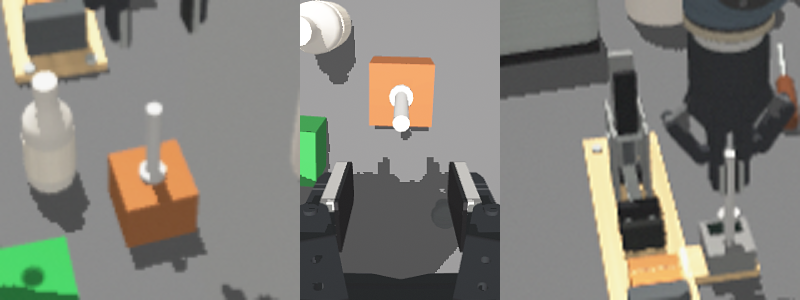

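Run:
```python
from h import *
R=down(-0.082)
robot.line_to([461,-249,300],velocity=250); robot.reach([455,150,300],R); robot.gripper_to(0,40); robot.hold(0.1)
snap('wrist','w6'); s=status.read_state(); print(s['time_s'],s['gripper_width'],s['ee_pos'])
cv2.imwrite('pics/w6x.png',cv2.resize(cv2.imread('pics/w6.png')[0:300,80:480],(800,600),interpolation=cv2.INTER_CUBIC))
```

```text
20.125 0.0254825813362921 [454.99678133 149.99184672 300.00774959]
```

View pics/w6x.png

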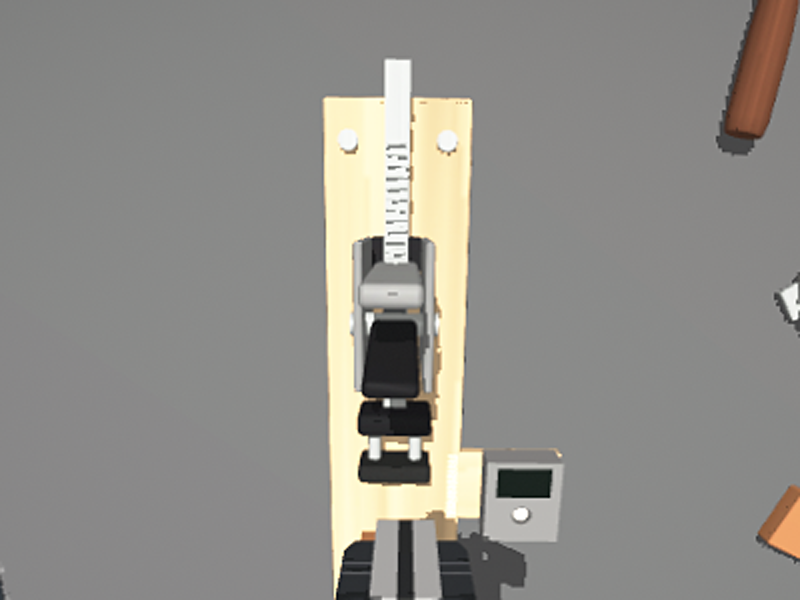

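Run:
```python
from h import *
g=lambda u,z:atz('w6',(80+u[0]/2,u[1]/2),z).round(1)
for n,u,z in [('hback',(393,284),185),('hfront',(392,306),185),('hL',(361,295),185),('hR',(424,295),185),('trigtop back',(391,369),184),('trig front',(391,396),184),('tl',(364,390),184),('tr',(419,390),184),
 ('barend',(398,59),44),('baseTL',(323,98),12),('baseTR',(471,99),12),('zero',(521,515),36),('jawplate back',(395,402),60),('padfrontL',(360,482),50),('padfrontR',(430,482),50),('finger L',(372,520),300),('R',(441,520),300)]: print(n,g(u,z))
```

```text
hback [454.3 203.8 185. ]
hfront [453.2 195.4 185. ]
hL [441.7 200.6 185. ]
hR [465.9 198.6 185. ]
trigtop back [450.7 170.5 184. ]
trig front [449.7 159.5 184. ]
tl [439.1 162.8 184. ]
tr [461.1 161.  184. ]
barend [464.  313.8  44. ]
baseTL [417.6 302.9  12. ]
baseTR [506.1 295.1  12. ]
zero [523.2  32.1  36. ]
jawplate back [446.4 123.7  60. ]
padfrontL [419.3  70.3  50. ]
padfrontR [463.8  66.7  50. ]
finger L [447.6 159.6 300. ]
R [463.8 158.3 300. ]
```

```bash
cat >> h.py <<'E'
U=np.array([-0.082,-0.9966,0]); O=np.array([452.1,174.6,0.]); ZP=160.
def P(c,z=ZP): return O+U*c+[0,0,z]
def force(n=6):
    a=[]
    for _ in range(n):
        a.append(np.array(status.read_state()['wrist_force'])@U); robot.hold(0.02)
    return np.mean(a)
def cnow(): return (np.array(status.read_state()['ee_pos'])-O)@U
E
python3 - <<'E'
from h import *
R=down(-0.082)
robot.reach(P(45,230),R); robot.line_to(P(45)); robot.line_to(P(36)); robot.hold(0.2); f0=force(); print('f0',f0)
for c in (32,30,28,26,24,22,20,17,14,11,8):
    robot.line_to(P(c),velocity=60); f=force(4)-f0; print(c,round(cnow(),1),round(f,2))
    if f>25: break
snap('side','s7');snap('wrist','w7')
robot.line_to(P(36),velocity=120); robot.hold(.1); print(force(4)-f0, status.read_state()['time_s'])
np.save('f0.npy',f0)
snap('side','s7b')
E
```

```text
f0 -0.015880910788192187
32 31.9 0.12
30 30.0 0.07
28 28.2 2.74
26 26.0 3.72
24 24.1 5.79
22 22.2 5.67
20 20.1 5.61
17 17.1 5.52
14 14.2 6.39
11 11.2 6.65
8 8.3 7.07
-0.26858211042136315 25.8167
```

Run:
```python
from h import *
f0=float(np.load('f0.npy')); stop=False
for k in (2,3):
    robot.line_to(P(29),velocity=150)
    for c in (24,20,16,12,8):
        robot.line_to(P(c),velocity=60); f=force(4)-f0; print(k,c,round(cnow(),1),round(f,2))
        if f>9.5: stop=True; break
    if stop: break
    robot.line_to(P(36),velocity=150)
print(status.read_state()['time_s'],stop)
snap('side','s8');snap('wrist','w8');snap('top','t8')
c=cv2.imread('pics/s8.png');v=proj('s8',[440,60,60])[0].astype(int); print('orig',v-50)
cv2.imwrite('pics/m8.png',np.hstack([cv2.resize(c[v[1]-50:v[1]+50,v[0]-50:v[0]+50],(400,400),interpolation=cv2.INTER_CUBIC),cv2.resize(cv2.imread('pics/w8.png')[150:350,180:380],(400,400))]))
```

```text
2 24 24.0 2.85
2 20 20.0 2.84
2 16 16.1 4.33
2 12 12.3 5.67
2 8 8.3 6.25
3 24 24.0 4.81
3 20 20.1 4.86
3 16 16.1 5.1
3 12 12.3 6.21
3 8 8.3 5.69
30.2 False
orig [172 167]
```

View pics/m8.png

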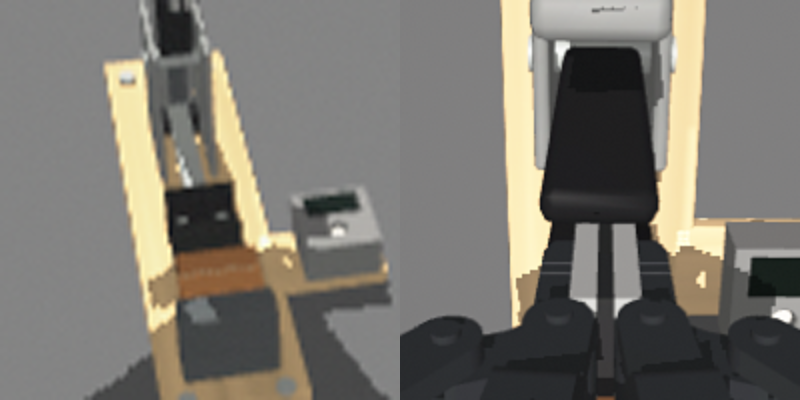

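Run:
```python
from h import *
f0=float(np.load('f0.npy'))
robot.line_to(P(29),velocity=150)
for c in (24,22,20,18,16,14,12,10,8):
    robot.line_to(P(c),velocity=60); f=force(5)-f0; print(c,round(cnow(),1),round(f,2))
    if f>11: break
print(status.read_state()['time_s'])
snap('side','s9');snap('top','t9')
c=cv2.imread('pics/s9.png');v=proj('s9',[440,40,60])[0].astype(int)
t=cv2.imread('pics/t9.png');w=proj('t9',[440,30,60])[0].astype(int); print(v-40,w-40)
cv2.imwrite('pics/m9.png',np.hstack([cv2.resize(x[y[1]-40:y[1]+40,y[0]-40:y[0]+40],(400,400),interpolation=cv2.INTER_CUBIC) for x,y in((c,v),(t,w))]))
```

```text
24 24.1 4.56
22 22.3 5.64
20 20.2 5.67
18 18.2 5.29
16 16.2 5.7
14 14.3 6.09
12 12.4 7.07
10 10.4 6.63
8 8.4 6.89
33.6
[183 181] [222 217]
```

View pics/m9.png

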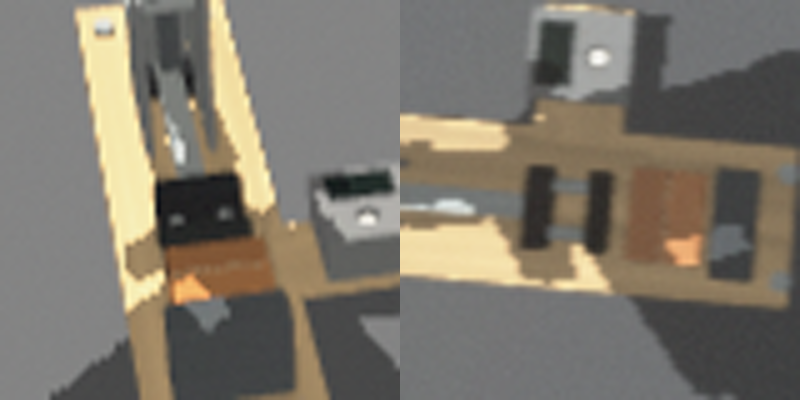

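Run:
```python
from h import *
f0=float(np.load('f0.npy'))
robot.line_to(P(36),velocity=150); robot.line_to(P(29),velocity=150)
for c in (24,22,20,18,16,14,12,10,8):
    robot.line_to(P(c),velocity=60); f=force(5)-f0; print(c,round(cnow(),1),round(f,2))
    if f>12.5: break
print(status.read_state()['time_s'])
snap('top','t10')
t=cv2.imread('pics/t10.png');w=proj('t10',[440,30,60])[0].astype(int)
g=t[w[1]-40:w[1]+40,w[0]-40:w[0]+40]; np.save('g.npy',g)
g4=cv2.imread('pics/t9.png')[w[1]-40:w[1]+40,w[0]-40:w[0]+40]
cv2.imwrite('pics/m10.png',np.hstack([cv2.resize(x,(400,400),interpolation=cv2.INTER_CUBIC) for x in (g4,g)]))
```

```text
24 24.0 4.3
22 22.2 5.5
20 20.2 5.43
18 18.2 5.64
16 16.2 5.63
14 14.3 6.37
12 12.3 6.56
10 10.4 6.83
8 8.4 7.61
37.2833
```

View pics/m10.png

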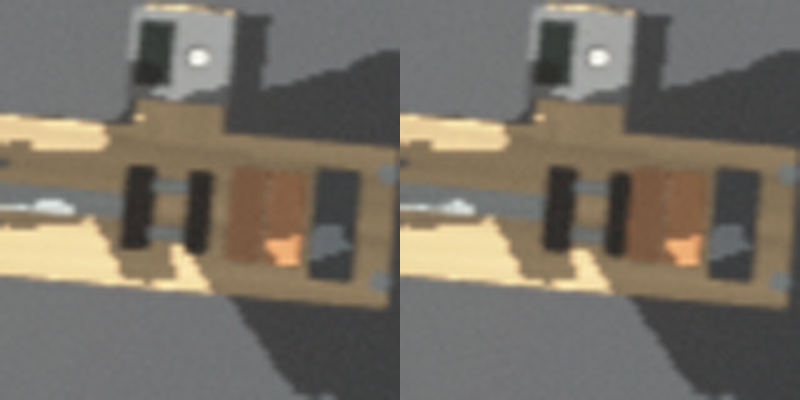

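Run:
```python
from h import *
f0=float(np.load('f0.npy'))
robot.line_to(P(36),velocity=150); robot.line_to(P(29),velocity=150)
for c in (24,22,20,18,16,14,12,10,9,8):
    robot.line_to(P(c),velocity=60); f=force(5)-f0; print(c,round(cnow(),1),round(f,2))
    if f>13.5: break
print(status.read_state()['time_s'])
snap('top','t11'); snap('side','s11')
t=cv2.imread('pics/t11.png');w=proj('t11',[440,30,60])[0].astype(int)
g=t[w[1]-40:w[1]+40,w[0]-40:w[0]+40]
c=cv2.imread('pics/s11.png');v=proj('s11',[461,-249,80])[0].astype(int)
cv2.imwrite('pics/m11.png',np.hstack([cv2.resize(x,(400,400),interpolation=cv2.INTER_CUBIC) for x in (c[v[1]-40:v[1]+40,v[0]-40:v[0]+40],g)]))
```

```text
24 23.9 2.37
22 22.0 2.63
20 20.0 3.14
18 18.0 3.64
16 16.1 5.4
14 14.3 6.68
12 12.3 6.85
10 10.3 7.29
9 9.4 7.34
8 8.4 7.56
41.25
```

View pics/m11.png

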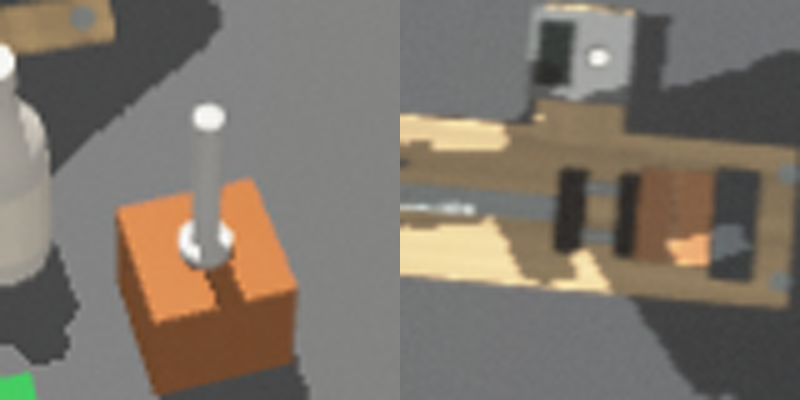

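Run:
```python
from h import *
f0=float(np.load('f0.npy'))
robot.line_to(P(38),velocity=150); robot.hold(0.2); robot.line_to(P(29),velocity=150)
for c in (24,22,20,18,16,15,14,13,12.3):
    robot.line_to(P(c),velocity=60); f=force(6)-f0; print(c,round(cnow(),1),round(f,2))
    if f>12.5: break
print(status.read_state()['time_s'])
snap('top','t12')
t=cv2.imread('pics/t12.png');w=proj('t12',[440,30,60])[0].astype(int)
h=lambda n:cv2.resize(cv2.imread(n)[w[1]-20:w[1]+20,w[0]-15:w[0]+35],(400,320),interpolation=cv2.INTER_CUBIC)
cv2.imwrite('pics/m12.png',np.hstack([h('pics/t11.png'),h('pics/t12.png')]))
```

```text
24 24.2 2.37
22 22.0 2.81
20 20.0 3.13
18 18.0 3.89
16 16.1 5.34
15 15.3 6.61
14 14.4 7.4
13 13.5 8.21
12.3 12.9 9.49
45.3
```

View pics/m12.png

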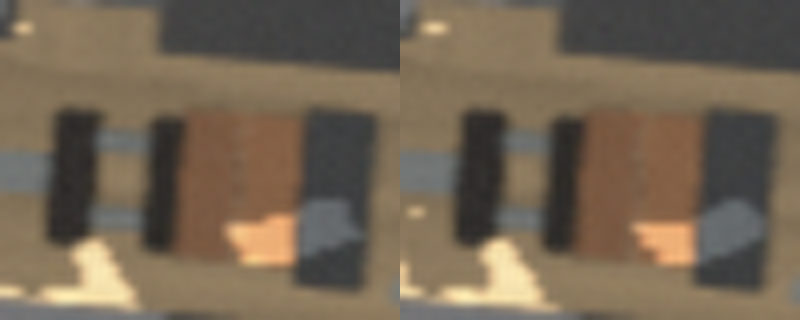

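Run:
```python
from h import *
f0=float(np.load('f0.npy'))
for c in (11.5,10.5,9.5,8.5,7.5):
    robot.line_to(P(c),velocity=40); f=force(6)-f0; print(c,round(cnow(),1),round(f,2))
    if f>16: break
print(status.read_state()['time_s'])
snap('top','t13')
def gap(n):
    im=cv2.imread(n); w=proj(n[5:-4],[440,30,60])[0].astype(int)
    g=cv2.resize(im[w[1]-20:w[1]+20,w[0]-15:w[0]+35],(400,320),interpolation=cv2.INTER_CUBIC).astype(float).mean(2)
    return [g[r-4:r+5,20:320:4].mean(0).round(0).astype(int).tolist() for r in (170,)]
for n in ('t9','t11','t12','t13'): print(n,gap(f'pics/{n}.png'))
```

```text
11.5 12.1 9.28
10.5 11.1 9.47
9.5 10.2 9.76
8.5 9.3 10.6
7.5 8.3 11.08
47.1
t9 [[46, 45, 44, 43, 47, 55, 71, 88, 104, 114, 120, 123, 123, 123, 122, 122, 120, 117, 108, 95, 78, 61, 47, 44, 44, 44, 45, 44, 53, 72, 94, 109, 119, 121, 118, 114, 107, 101, 95, 93, 93, 92, 91, 92, 92, 92, 92, 93, 93, 95, 96, 98, 100, 100, 101, 100, 99, 98, 99, 99, 99, 100, 100, 101, 101, 98, 96, 99, 100, 98, 90, 78, 67, 63, 63]]
t11 [[117, 116, 116, 117, 116, 113, 103, 91, 74, 59, 47, 44, 45, 47, 48, 46, 46, 46, 56, 74, 96, 110, 119, 121, 120, 119, 119, 120, 119, 116, 106, 93, 75, 58, 46, 44, 46, 45, 50, 61, 73, 82, 88, 90, 91, 92, 92, 91, 91, 91, 91, 93, 94, 94, 94, 96, 98, 99, 100, 99, 99, 100, 101, 101, 100, 100, 100, 101, 99, 94, 84, 73, 64, 64, 65]]
t12 [[118, 117, 117, 117, 117, 117, 114, 109, 97, 81, 65, 53, 46, 45, 46, 48, 48, 45, 45, 46, 58, 76, 97, 112, 120, 122, 121, 121, 117, 114, 105, 93, 76, 60, 48, 42, 42, 43, 49, 59, 71, 81, 88, 92, 93, 92, 90, 91, 92, 93, 93, 92, 92, 92, 95, 98, 100, 98, 96, 98, 99, 99, 99, 99, 99, 100, 100, 102, 100, 93, 82, 72, 65, 62, 63]]
t13 [[117, 117, 117, 117, 117, 117, 118, 119, 116, 113, 103, 91, 75, 59, 48, 46, 47, 47, 47, 46, 47, 47, 57, 76, 97, 111, 119, 120, 117, 114, 105, 92, 75, 60, 48, 44, 44, 42, 47, 58, 73, 84, 91, 93, 92, 92, 91, 91, 91, 91, 92, 92, 92, 93, 95, 96, 97, 98, 99, 99, 99, 100, 100, 99, 99, 100, 101, 101, 98, 93, 84, 73, 64, 62, 63]]
```

Run:
```python
from h import *
f0=float(np.load('f0.npy'))
for c in (7,6.5,6,5.5,5):
    robot.line_to(P(c),velocity=40); f=force(6)-f0; print(c,round(cnow(),1),round(f,2))
    if f>14: break
robot.hold(0.3)
print(status.read_state()['time_s'],force()-f0)
snap('top','t14')
def gap(n):
    im=cv2.imread(f'pics/{n}.png'); w=proj(n,[440,30,60])[0].astype(int)
    g=cv2.resize(im[w[1]-20:w[1]+20,w[0]-15:w[0]+35],(400,320),interpolation=cv2.INTER_CUBIC).astype(float).mean(2)
    p=np.array([g[r-4:r+5].mean(0) for r in (170,)])[0][20:170]; k=np.where(np.diff((p>82).astype(int))!=0)[0]
    return k+p[k]*0+ (82-p[k])/(p[k+1]-p[k])
for n in ('t9','t11','t13','t14'): print(n,gap(n).round(2))
```

```text
7 7.8 11.37
6.5 7.3 11.18
6 6.8 10.77
5.5 6.4 11.51
5 5.9 11.43
49.2 11.313268497350087
t9 [ 26.56  79.27 117.99]
t11 [ 30.39  77.53 126.65]
t13 [ 46.6   93.24 126.65]
t14 [ 49.73  96.91 126.67]
```

Run:
```python
from h import *
f0=float(np.load('f0.npy'))
for c in (4.5,4):
    robot.line_to(P(c),velocity=40); f=force(6)-f0; print(c,round(cnow(),1),round(f,2))
    if f>15: break
robot.hold(0.5); print(force()-f0, cnow(), status.read_state()['time_s'])
snap('top','t15')
n='t15'; im=cv2.imread('pics/t15.png'); w=proj(n,[440,30,60])[0].astype(int)
g=cv2.resize(im[w[1]-20:w[1]+20,w[0]-15:w[0]+35],(400,320),interpolation=cv2.INTER_CUBIC).astype(float).mean(2)
p=g[166:175].mean(0)[20:170]; k=np.where(np.diff((p>82).astype(int))!=0)[0]; e=k+(82-p[k])/(p[k+1]-p[k]); gap=e[2]-e[1]
comp=20*(1-gap/52.7); print(e,comp)
if 7.5<comp<12.5 and force()-f0>8: job.close_job(); print('closed')
```

```text
4.5 5.5 11.72
4 5.0 12.0
11.998050987667558 4.969931246610472 50.65
[ 51.28125    100.96875    126.75409836] 10.214289047189475
the job is handed in; nothing more can be done
closed
```

The job is handed in at about 51 s of the 67 s allowed. All my checks agreed; the interface gave no verdict.

- **Zero button:** I pressed it with the held stylus while the clamp was open. The force rose through the spring to about 3 N, then jumped to 10.6 N with the button at its stop, so it was fully down.
- **Stylus:** It is back in its stand, and the wrist and side pictures show it upright with its collar seated where I expected it.
- **Clamp:** Seven trigger strokes with the shut fingers pushed the block against the stop. The arm is still holding the trigger squeezed at about 12 N.
- **Pad:** At hand-in the pad was pushed in about 10 mm by the top camera. The trigger geometry also gives about 10 mm. The allowed range is 6.5 to 14.5 mm.

- **Weaker evidence:** The pad value comes from a top-camera gap measurement only about 9 pixels wide, so I trust it to about 1 mm. I did not check the zero button's spring-back or the other items on the counter separately at the end. No force readings suggested any unwanted contact.
- **Pictures:** I viewed 11, one over the budget.

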